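# Uncork the nut jar, fill it from the pocket tray and turn its tag

### The arm

A 6-joint arm with a two-finger parallel gripper is mounted at the origin on the work surface. World frame = base frame: x ahead of the robot, y to its left, z up, the work surface at z = 0. Lengths are in mm, angles in rad, forces in N, time in s.
With the tool pointing down it reaches from about 275 to 825 mm from the base axis. Payload 5.2 kg.
Tool frame: the origin (TCP) lies at the very end of the fingers, on their centre line; the grasp point (between the pads) lies 19 mm behind it; z points along the fingers, y is the line along which they close (so a half turn about z gives the same grasp; the last joint's range is limited). The gripper opens to 93 mm and grips with 3 to 60 N. Pads are 15 mm wide; open, the fingers measure 128 mm over their backs; the gripper's body (75 mm by 188 mm) begins 65 mm behind the grasp point.
Start: joints at [1.11, 0.259, 1.535, -0, 1.348, -0.203], TCP at [140.202, 531.835, 218.653] pointing down, gripper open.
Joint ranges: [-3.14, 3.14], [-0.91, 2.08], [0.19, 2.58], [-1.22, 4.36], [0.22, 2.71], [-3.12, 3.12]. Speed limits (rad/s): [2.57, 2.57, 3.14, 3.14, 3.14, 3.14].

### API

Orientations are given as [roll, pitch, yaw] about the fixed x, y, z axes, in that order (R = Rz(yaw) Ry(pitch) Rx(roll)).
In Python, from bench import robot gives the robot as it stands. The module is installed in compiled form; this text tells all that it offers. Calls block until the motion is done:
- robot.move_ptp(position, orientation): joint-space move of the TCP to a pose.
- robot.move_linear(position, ori=None, speed=150, f_stop=None): straight line of the TCP; ori=None keeps the orientation; speed is the mean speed in mm/s. With f_stop (N) it stops when the force on the tool has changed by that much, and returns True; else False.
- robot.move_j(angles): joint-space move.
- robot.move_gripper(opening): opening from 0.0 (shut) to 1.0 (fully open); the grip force is fixed at half the most; returns when the fingers have stopped.
- robot.sleep(seconds).
- robot.inverse_kinematics(position, orientation): joint angles nearest the present ones, or None.
- robot.get_image(name): name is "side" or "top"; returns a dict with "img" (400x640x3 uint8, blue, green, red), "fovy" (degrees; the focal length in pixels is half the picture's height over the tangent of half this angle, whatever the lens; pixels are square), "cx", "cy" (the principal point, pixels), "eye" and "orientation" of the camera in the world. Camera axes: x right, y down, z forward; pixel columns grow to the right and rows downward; lengths in mm; the calibration is good to about 2 mm. A picture is of the moment at which its call begins. There is no depth.
A pose or a line that the arm cannot do raises robot.MotionError and nothing moves.
- robot.hand_in(): hands the job in; it is judged then, once.
Readings, each from a call of its own:
- robot.current_t(): time.
- robot.current_qpos(): joint angles.
- robot.current_joint_vel(): joint speeds.
- robot.current_joint_efforts(): joint torques, N m.
- robot.current_tcp_pos(): TCP position.
- robot.current_eef_rot(): TCP orientation.
- robot.current_contact_force(): force on the tool from outside, world axes, zero at the start.
- robot.current_ft_torque(): the same for the moment, N m.
- robot.current_gripper_width(): opening from 0.0 (shut) to 1.0 (fully open).
- robot.current_finger_force(): force on a finger pad.
Only numpy, scipy, OpenCV 4.12 (cv2) and the standard library are available. Lean on these libraries where they do the work, as an engineer would, in place of code of your own. Each camera call takes 0.05 s, during which the arm holds its last target. There are 200 camera calls.

### The job

Open the glass jar in the steel holder by rocking its tight cork bung side to side while easing it up a little at a time (a straight pull would haul the whole jar up out of its holder, which must not happen), and put the bung in the shallow pale wooden tray. Then put every brass square nut from the dark pocket tray into the jar, wherever it has got to, and only when all are in turn the two-sided tag half a turn, so that the green face looks out over the brass stud on its base where the red one was. Leave the jar open and the other things on the shelf where they are.

Things in the scene. Friction and masses are not known exactly. Their poses are not given: they have to be found in the camera images.
- holder: Fixed steel movement holder: base plate 120 x 120 x 12 mm with four corner posts (tops 46 mm above the shelf, 47.5 mm from the axis on the diagonals) standing round the jar. Origin: centre of the underside, on the shelf, on the jar's axis.
- jar (a joint): How far (m) the glass jar has been lifted straight up out of the holder: 0 = fully down. The jar cannot turn or tip in the holder, but slides up freely: it weighs 0.5 kg and about 6.5 N lifts it; let go, it slides down again. It must stay under 0.010.
- jar_mouth (a point): Centre of the jar's mouth, level with the rim, z up; 94 mm above the shelf when the jar is down. The glass neck is 60 mm across outside and 53 mm inside; four springy rubber lips in the neck (3 to 15 mm below the rim) leave a clear opening 41 mm across when the bung is out.
- jar_floor (a point): Centre of the jar's inner floor, 77 mm below the mouth, under a glass bump 8 mm high that tips the nuts aside. The jar body is 76 mm across outside, 69 mm inside.
- bung: Cork bung of about 40 g. Origin: centre of its foot, z up its axis. Tapered cork plug 43 mm across at the foot, 49 mm at 22 mm height; round wooden flange 56 mm across at 25.5 to 31 mm; above it a flat wooden grip up to 54 mm, 40 mm long (bung's x), 16 mm thick (bung's y). At the start its foot is 19 mm below the rim; the flange is 6.5 mm over the rim.
- bung_grip (a point): Middle of the bung's flat grip, 43 mm above the foot; pinch across the bung's y. The lips hold the bung by friction: pulled straight, the jar comes up with it. Rocked 0.1 to 0.12 rad each way about a point 9 mm below the rim, at some 0.3 rad/s, it slides up 1 mm or so with each swing; the lips let go after about 10 mm of rise.
- tray: Fixed dark wooden pocket tray 152 (x) x 102 (y) x 10 mm. Origin: centre of the underside. Six pockets 25 x 25 mm, 4 mm deep (floor 6 mm above the shelf), at x = -50, 0, 50 and y = -25, 25 mm.
- nut0: Brass square nut 16 x 16 x 12 mm, 22 g, with a black dot on top. Origin at its centre; z is the 12 mm direction. It starts flat in a pocket of the tray with its upper 8 mm standing out. May be absent.
- nut1: Brass square nut 16 x 16 x 12 mm, 22 g, with a black dot on top. Origin at its centre; z is the 12 mm direction. It starts flat in a pocket of the tray with its upper 8 mm standing out. May be absent.
- nut2: Brass square nut 16 x 16 x 12 mm, 22 g, with a black dot on top. Origin at its centre; z is the 12 mm direction. It starts flat in a pocket of the tray with its upper 8 mm standing out. May be absent.
- nut3: Brass square nut 16 x 16 x 12 mm, 22 g, with a black dot on top. Origin at its centre; z is the 12 mm direction. It starts flat in a pocket of the tray with its upper 8 mm standing out. May be absent.
- nut4: Brass square nut 16 x 16 x 12 mm, 22 g, with a black dot on top. Origin at its centre; z is the 12 mm direction. It starts flat in a pocket of the tray with its upper 8 mm standing out. May be absent.
- rest: Fixed shallow tray of pale wood, 110 x 110 mm, 14 mm high, walls and floor 5 mm: where the bung goes. Origin: centre of the underside.
- rest_in (a point): Centre of the inner floor of that pale tray, 5 mm above the shelf; the inner floor is 100 x 100 mm.
- stand: Fixed round base of the tag, 64 mm across, 12 mm high, with a brass stud on top near its edge on the side of its own -x (the front). Origin: centre of the underside, on the tag's upright pivot.
- tag (a joint): Angle (rad, anticlockwise from above) of the two-sided tag about its upright pivot on the stand: near 0 at the start (the red face looks over the brass stud, along the stand's -x); pi or -pi puts the green face there. It turns from -4 to 4, stiffly enough to stay where it is left.
- tag_top (a point): Middle of the tag's top edge, on the pivot axis, 93 mm above the shelf; its x is normal to the faces (green on +x, red on -x), its y along the tag. The tag is 60 mm long, 10 mm thick and 45 mm high, with its lower edge 48 mm above the shelf.
- bezel: Bystander: gilt ring lying flat, 110 mm across, 10 mm high. Origin: centre of the underside.
- weight: Bystander: black iron clock weight standing up, 52 mm across, 115 mm tall. Origin: centre of the underside.
- vial: Bystander: small corked glass vial of brass screws standing up, 26 mm across, 64 mm tall. Origin: centre of the underside.
- driver: Bystander: screwdriver about 150 mm long, lying flat along its x.
- gear: Bystander: brass gear lying flat, 48 mm across, 12 mm high with its arbor. Origin: centre of the underside.
There are look-alikes about, which are no part of the job. What is meant by the bung is not pink, and is the smaller of those in its own colour.

How it is judged (in metres and radians):
On the way, in this order (a step that is already met when the one before it is completed fails the run):
1. the bung is rocked at least 3.5 degrees out of upright while still in the neck (angle between bung's own z axis and vertical above 0.06 rad and z of bung in the frame of jar_mouth below -0.008 m and horizontal distance between bung and jar_mouth below 0.012 m), for 0.04 s.
2. the bung is in the pale wooden tray (horizontal distance between bung and rest_in below 0.05 m and z of bung in the frame of rest_in between -0.003 and 0.04 m and linear speed of bung below 0.03 m/s), for 0.2 s.
3. every nut is in the jar (horizontal distance between each of nut0, nut1, nut2, nut3, nut4 and jar_floor below 0.035 m and z of nut0 in the frame of jar_floor between -0.003 and 0.066 m and z of nut1 in the frame of jar_floor between -0.003 and 0.066 m and z of nut2 in the frame of jar_floor between -0.003 and 0.066 m and z of nut3 in the frame of jar_floor between -0.003 and 0.066 m and z of nut4 in the frame of jar_floor between -0.003 and 0.066 m), for 0.2 s.
4. the tag shows its green face over the stud ((value of joint tag between 2.84 and 3.44 rad or value of joint tag between -3.44 and -2.84 rad)), for 0.2 s.
At the end, for the whole second after the job is handed in: All nuts lie in the jar (within 35 mm of its axis, under 66 mm above its floor), the jar is down (4 mm), the bung rests in the pale tray (foot within 50 mm of its middle, under 40 mm up), the tag is within 0.3 rad of half a turn, all at rest; bystanders within 30 mm of their places (all of step 3 and horizontal distance between bung and rest_in below 0.05 m and z of bung in the frame of rest_in between -0.003 and 0.04 m and (value of joint tag between 2.84 and 3.44 rad or value of joint tag between -3.44 and -2.84 rad) and value of joint jar below 0.004 m and linear speed of bung below 0.02 m/s and linear speed of each of nut0, nut1, nut2, nut3, nut4 below 0.03 m/s and distance of each of bezel, weight, vial, driver, gear from where it was at the start of the episode below 0.03 m); the robot touches nothing.
It fails at once if the jar is hauled more than 10 mm up out of its holder (value of joint jar above 0.01 m).
It fails at once if the vial or the iron weight is knocked over (angle between any of vial, weight's own z axis and vertical above 0.6 rad).
It fails at once if a bystander is shoved more than 40 mm (distance of any of bezel, weight, vial, driver, gear from where it was at the start of the episode above 0.04 m).
Of nut0, nut1, nut2, nut3, nut4 only 3 to 5 are there at a start; the rules pass over those that are not, and their reading is None.
At some moment in a run one of nut0, nut1, nut2, nut3, nut4 may be knocked a few centimetres aside while the robot is not near it.
Once in a run the grip may slacken for a moment while it holds something.
It also fails if it takes over 210 s, if anything falls off the work surface, if the arm or the gripper's body presses on something with over 40 N, if the wrist force passes 120 N, or if a joint passes its speed limit or range.

## Working session

There is one attempt and no reset: what is moved stays moved. The work goes in short steps, each a Python script; the robot and the scene stay as the last script left them, time stands still between calls to the robot, and variables do not carry over. Pictures are saved under pics/ and viewed, at most 14 in all, crops included, and the job is handed in when it is done.

```bash
mkdir -p pics; cat > h.py <<'E'
from bench import robot
import numpy as np, cv2
from scipy.spatial.transform import Rotation as R
def shot(n,save=None):
    d=robot.get_image(n)
    if save: cv2.imwrite('pics/'+save,d['img'])
    return d
def cam(d):
    h=d['img'].shape[0]; f=h/2/np.tan(np.radians(d['fovy'])/2)
    return f,R.from_euler('xyz',d['orientation']).as_matrix(),np.array(d['eye'],float)
def ray(d,u,v):
    f,M,e=cam(d); r=M@np.array([(u-d['cx'])/f,(v-d['cy'])/f,1]); return e,r
def onz(d,u,v,z):
    e,r=ray(d,u,v); return e+r*(z-e[2])/r[2]
def proj(d,p):
    f,M,e=cam(d); c=M.T@(np.array(p)-e); return d['cx']+f*c[0]/c[2],d['cy']+f*c[1]/c[2]
E
python3 - <<'E'
from h import *
for n in('side','top'):
    d=shot(n,n+'0.png'); print({k:d[k] for k in d if k!='img'},d['img'].shape)
print(robot.current_eef_rot())
E
```

```text
{'fovy': 44.721690346750684, 'cx': 313.36550060832633, 'cy': 192.17979571956502, 'eye': array([ 189.15093899,  766.33082898, 1100.50513625]), 'orientation': array([-2.45444488, -0.0183713 , -2.67257171])} (400, 640, 3)
{'fovy': 54.83258170882657, 'cx': 320.2785792727754, 'cy': 205.3017999992068, 'eye': array([ 413.89974801,   17.62141286, 1087.74234915]), 'orientation': array([-3.00402126,  0.0060315 , -1.58503277])} (400, 640, 3)
[-3.13995508e+00 -3.28821856e-04  2.88378818e+00]
```

View pics/side0.png

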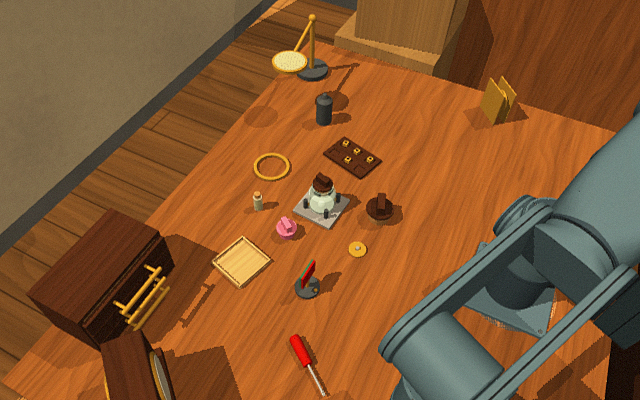

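View pics/top0.png

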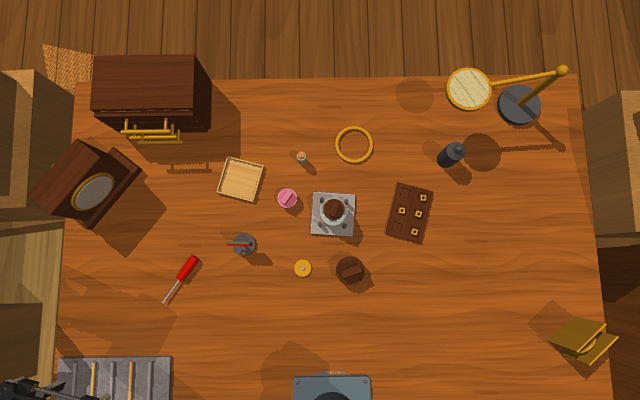

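The side view shows the jar and bung at (321,195), the pocket tray with 4 nuts at (352,157), the pale tray at (242,262), the tag at (307,280), and look-alike bungs at (380,207) and (286,228). In the top view the jar is at (333,212), the pocket tray at (410,212), the pale tray at (241,179) and the tag at (241,244). Next I'll zoom in.

```bash
python3 - <<'E'
import cv2,numpy as np
t=cv2.imread('pics/top0.png');s=cv2.imread('pics/side0.png')
a=cv2.resize(t[140:270,200:440],(800,433),interpolation=cv2.INTER_CUBIC)
cv2.imwrite('pics/tc.png',a)
b=cv2.resize(s[125:305,205:405],(666,600),interpolation=cv2.INTER_CUBIC)
cv2.imwrite('pics/sc.png',b)
E
```

```text
(no output)
```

View pics/tc.png

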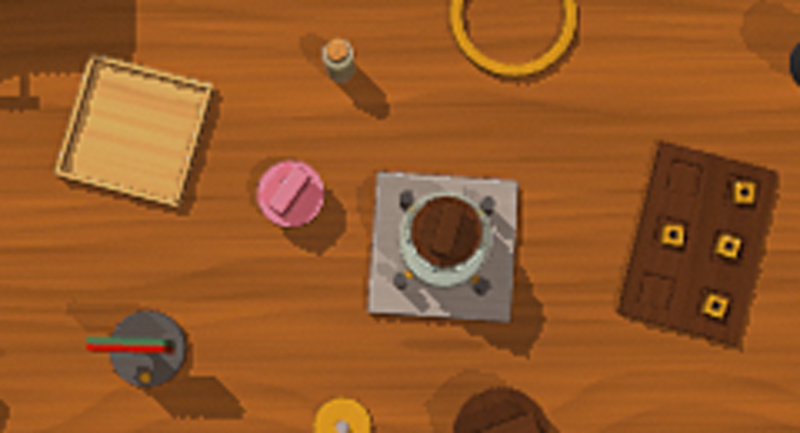

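View pics/sc.png

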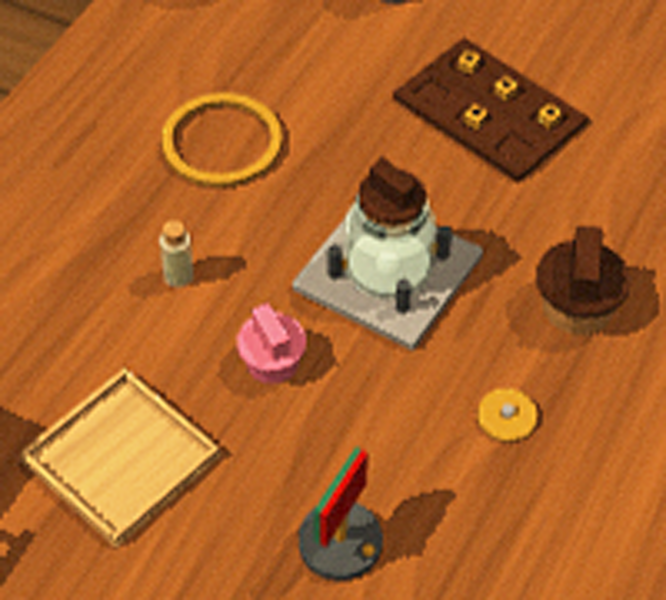

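The crops show four nuts at top-crop (744,192), (728,246), (673,235) and (714,306). The red face of the tag looks toward the stud, which is at about (145,378). The bung grip needs a closer look to get its yaw.

```bash
python3 - <<'E'
from h import *
t=cv2.imread('pics/top0.png');s=cv2.imread('pics/side0.png')
def c(im,x,y): return cv2.resize(cv2.convertScaleAbs(im[y:y+28,x:x+38],alpha=1.6),(380,280),interpolation=cv2.INTER_CUBIC)
a=np.vstack([np.hstack([c(t,314,196),c(s,303,171)]),np.hstack([c(t,222,230),c(s,289,260)])])
cv2.imwrite('pics/z.png',a)
dt=robot.get_image('top');ds=robot.get_image('side')
T=lambda X,Y,z:onz(dt,200+X*.3-.35,140+Y*.3002-.35,z)[:2].round(1)
S=lambda X,Y,z:onz(ds,205+X*.3003-.35,125+Y*.3-.35,z)[:2].round(1)
print('plateT',[T(*p,12) for p in((378,172),(519,181),(513,321),(369,313))])
print('plateS',[S(*p,12) for p in((292,284),(414,347),(484,253),(370,190))])
print('restT',[T(*p,14) for p in((93,56),(214,82),(181,208),(57,176))])
print('restS',[S(*p,14) for p in((125,371),(227,453),(118,543),(22,457))])
print('trayT',[T(*p,10) for p in((659,142),(778,172),(740,349),(618,313))])
print('trayS',[S(*p,10) for p in((465,39),(591,121),(519,180),(393,95))])
print('nutT',[T(*p,18) for p in((744,192),(728,246),(673,235),(714,306))])
print('nutS',[S(*p,18) for p in((469,61),(506,87),(475,115),(550,114))])
print('standT',T(148,349,12),'S',S(341,540,12),'stud',T(145,378,16),S(370,550,16))
print('other bung,vial,gear,pink',T(500,430,40),T(339,60,60),T(342,425,12),T(291,193,40))
E
```

```text
plateT [array([603.3,  41.9]), array([593.7, -77.6]), array([475.2, -69.4]), array([483.6,  50.8])]
plateS [array([598.4,  45.2]), array([479. ,  55.8]), array([468.3, -60.7]), array([587. , -78.7])]
restT [array([707.9, 285.7]), array([683.4, 181.4]), array([574.6, 208.7]), array([603.7, 314.3])]
restS [array([674.8, 186.4]), array([563.8, 214.9]), array([597. , 319.8]), array([702.5, 291.2])]
trayT [array([ 625.9, -198. ]), array([ 598.4, -297.8]), array([ 449.2, -258.1]), array([ 480.7, -157.6])]
trayS [array([ 592.7, -294. ]), array([ 444.8, -250.2]), array([ 475.1, -152.8]), array([ 621.1, -194.5])]
nutT [array([ 580.4, -266. ]), array([ 534.9, -250.3]), array([ 544.9, -204.8]), array([ 484.9, -236.2])]
nutS [array([ 574.1, -261. ]), array([ 529.3, -246. ]), array([ 540.2, -199.9]), array([ 479.6, -233.3])]
standT [456.3 235.5] S [451.1 240. ] stud [432.2 236.9] [427.2 239.4]
other bung,vial,gear,pink [386.2 -54.4] [688.7  71.8] [391.4  74.1] [581.8 113.3]
```

View pics/z.png

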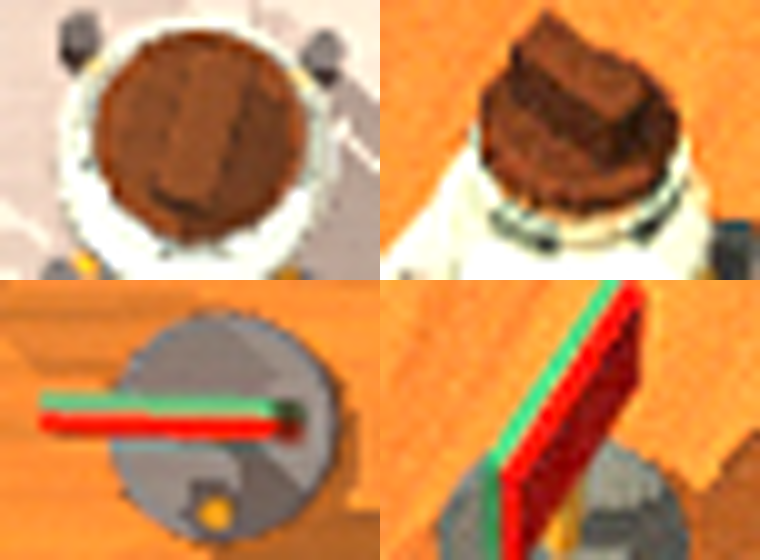

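The grip's top face is centred near top px (333.8,208.5). The two cameras disagree by about 5 mm, so I'll calibrate the side camera against the fingertips above the jar.

```bash
python3 - <<'E'
from h import *
dt=robot.get_image('top');ds=robot.get_image('side')
T=lambda X,Y,z:onz(dt,314+X/10-.45,196+Y/10-.45,z)[:2]
S=lambda X,Y,z:onz(ds,303+(X-380)/10-.45,171+Y/10-.45,z)[:2]
a=np.array([T(*p,129) for p in((200,55),(242,62),(212,208),(160,195))]);b=np.array([S(*p,129) for p in((545,12),(645,80),(610,120),(512,55))])
print(a.round(1),a.mean(0),b.round(1),b.mean(0))
print('flangeT',T(200,135,106),'S',S(580,135,106))
for q in(a[0]-a[3],a[1]-a[2],b[0]-b[1],b[3]-b[2]): print(np.arctan2(q[1],q[0]))
for yaw in(2.89,-.25): print(robot.inverse_kinematics([536,-11,175],[np.pi,0,yaw]))
robot.move_ptp([536,-11,180],[np.pi,0,2.89 if robot.inverse_kinematics([536,-11,175],[np.pi,0,2.89]) is not None else -.25])
robot.move_gripper(.45)
d=shot('side','s1.png');print(robot.current_tcp_pos(),robot.current_eef_rot(),robot.current_gripper_width(),proj(d,robot.current_tcp_pos()))
t=shot('top','t1.png')
u,v=map(int,proj(d,robot.current_tcp_pos()))
cv2.imwrite('pics/s1c.png',cv2.resize(d['img'][v-30:v+50,u-50:u+50],(750,600),interpolation=cv2.INTER_CUBIC));print(u-50,v-30)
E
```

```text
[[557.  -12. ]
 [555.1 -22.5]
 [518.3 -14.3]
 [521.7  -1.3]] [538.0167268  -12.52340253] [[552.1 -23.2]
 [518.  -13.9]
 [520.1   2.9]
 [553.1  -5.4]] [535.80663792  -9.88460706]
flangeT [539.66689303 -12.31291569] S [532.70822937  -6.63268647]
-0.2940223440974419
-0.22072836017147263
-0.26401700615566376
-0.24585098345045137
[-0.22869272  0.26752219  1.63398395  0.          1.24008652 -1.5478964 ]
[-2.28692722e-01  2.67522189e-01  1.63398395e+00 -4.44089210e-16
  1.24008652e+00  1.59210360e+00]
[536.02932408 -11.00965285 180.01513072] [3.14157800e+00 7.98841413e-05 2.89000787e+00] 0.4483059346153059 (np.float64(323.09083755322683), np.float64(163.83463588009522))
273 133
```

View pics/s1c.png

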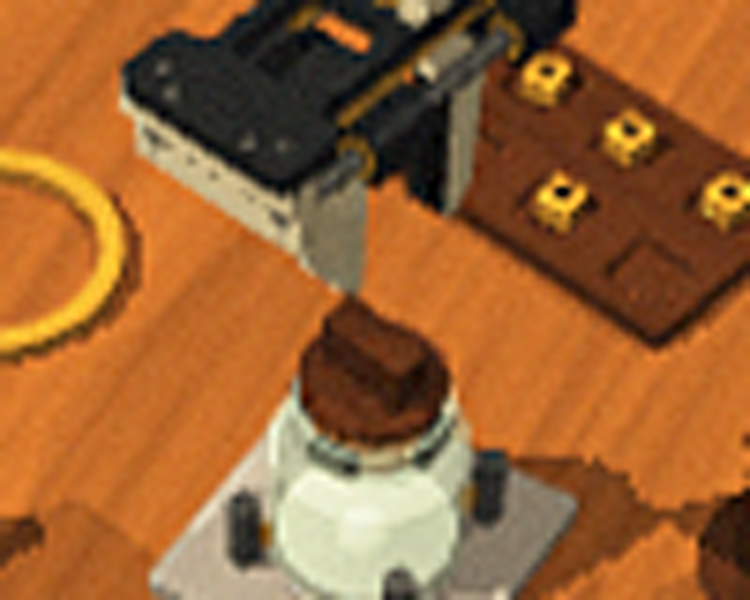

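```bash
python3 - <<'E'
from h import *
d=robot.get_image('side');p=np.array(robot.current_tcp_pos());M=R.from_euler('xyz',robot.current_eef_rot()).as_matrix()
for y in(-38.4,-21,21,38.4):
  for x in(-7.5,7.5):
    u,v=proj(d,p+M@[x,y,0]);print(y,x,np.round([(u-273+.45)*7.5,(v-133+.45)*7.5]))
E
```

```text
-38.4 -7.5 [434. 164.]
-38.4 7.5 [467. 185.]
-21 -7.5 [402. 191.]
-21 7.5 [435. 212.]
21 -7.5 [322. 257.]
21 7.5 [356. 279.]
38.4 -7.5 [289. 285.]
38.4 7.5 [322. 308.]
```

Fingertips appear about (+1.1,+0.6) px from where the side calibration predicts. I'll apply that correction.

```bash
python3 - <<'E'
from h import *
ds=robot.get_image('side')
for nm,(X,Y,z) in {'nut':(345,152,18),'bung':(323,180,129),'tag':(307,280,60),'rest':(242,262,5)}.items():
    print(nm,(onz(ds,X-1.1,Y-.6,z)-onz(ds,X,Y,z))[:2])
E
```

```text
nut [ 4.09027826 -0.75349543]
bung [ 3.49809874 -0.52442921]
tag [ 3.1042229  -0.22477453]
rest [ 3.49672045 -0.21578864]
```

```bash
python3 - <<'E'
from h import *
ori=[np.pi,0,2.885]
robot.move_linear([538,-11.5,150],ori)
f0=np.array(robot.current_contact_force())
print(robot.move_linear([538,-11.5,108.5],speed=40,f_stop=4),robot.current_tcp_pos())
robot.move_gripper(.0)
print(robot.current_gripper_width()*93,robot.current_finger_force(),robot.current_contact_force()-f0,robot.current_ft_torque(),robot.current_tcp_pos())
shot('side','s2.png');d=shot('side');cv2.imwrite('pics/s2c.png',cv2.resize(d['img'][140:230,270:390],(800,600),interpolation=cv2.INTER_CUBIC))
E
```

```text
False [538.23988982 -11.54448054 108.76188424]
16.29214698080604 29.72658008337021 [ 0.03510202 -0.63672107  1.26977083] [-0.35933456  0.1170101  -0.24057443] [538.07604268 -11.8128658  108.66915671]
```

View pics/s2c.png

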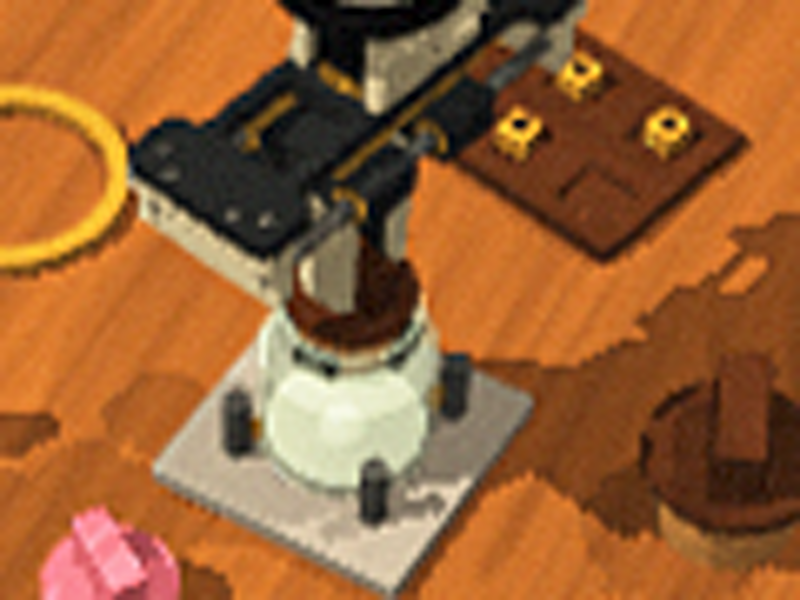

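The bung is gripped on its flat grip (width 16.3 mm) with little side force. Next comes the rocking, with force feedback.

```bash
cat > rock.py <<'E'
from h import *
def rock(P0,yaw,rise,rmax,n,step=.8,amp=.11,f0=None,h0=23.7):
    """P0 = pivot"""
    B=R.from_euler('xyz',[np.pi,0,yaw]); ax=B.as_matrix()[:,0]; s=1
    for i in range(n):
        A=R.from_rotvec(ax*amp*s); up=A.as_matrix()[:,2]
        robot.move_linear(list(P0+up*(h0+rise)),list((A*B).as_euler('xyz')),speed=6 if i else 3)
        f=np.array(robot.current_contact_force())-f0
        print(i,round(rise,1),f.round(1),round(robot.current_gripper_width()*93,1),round(robot.current_finger_force(),0),round(robot.current_t(),1),flush=True)
        if robot.current_gripper_width()*93<15 or rise>=rmax: break
        if f[2]>-5.0: rise+=step   # sign checked: pull-up load reads negative z
        s=-s
    return rise
E
python3 - <<'E'
from rock import *
p=np.array(robot.current_tcp_pos()); f0=np.array(robot.current_contact_force())
np.save('piv.npy',p-[0,0,23.7])
print(rock(p-[0,0,23.7],2.885,0,20,4,step=.5,f0=f0))
E
```

```text
0 0 [-1.2 -1.1  2.9] 16.0 30.0 7.0
1 0.5 [1.1 3.1 0.8] 15.6 30.0 8.0
2 1.0 [-0.7  0.9  2.5] 15.4 30.0 9.0
3 1.5 [ 0.4  2.  -0.3] 15.9 30.0 10.1
2.0
```

```bash
python3 - <<'E'
from rock import *
f0=np.array([0,-.6,1.3]); P=np.load('piv.npy')
r=rock(P,2.885,2.0,14,14,step=.9,f0=f0)
print(r)
d=shot('side');cv2.imwrite('pics/s3c.png',cv2.resize(d['img'][140:230,270:390],(800,600),interpolation=cv2.INTER_CUBIC))
E
```

```text
0 2.0 [-1.1 -1.5  2.5] 15.9 30.0 12.1
1 2.9 [ 0.9 -0.2 -0.7] 16.2 30.0 13.2
2 3.8 [-1.8 -1.5  3.9] 15.7 30.0 14.4
3 4.7 [1.3 0.9 0.3] 16.0 30.0 15.6
4 5.6 [-0.6 -1.7  2.9] 15.5 30.0 16.8
5 6.5 [ 1.1  0.5 -2.7] 15.6 30.0 18.0
6 7.4 [-3.  -4.1  3.8] 15.9 30.0 19.3
7 8.3 [ 0.6  0.5 -1.5] 15.9 30.0 20.6
8 9.2 [-2.3 -4.   3.6] 16.0 30.0 22.0
9 10.1 [ 0.5  1.1 -1. ] 16.2 30.0 23.4
10 11.0 [-0.1 -3.7  3.3] 15.7 30.0 24.8
11 11.9 [-0.2  1.  -1.3] 15.8 30.0 26.2
12 12.8 [-0.7 -5.2  3. ] 16.0 30.0 27.7
13 13.7 [-0.3 -0.8 -2.4] 15.8 30.0 29.2
14.600000000000003
```

View pics/s3c.png

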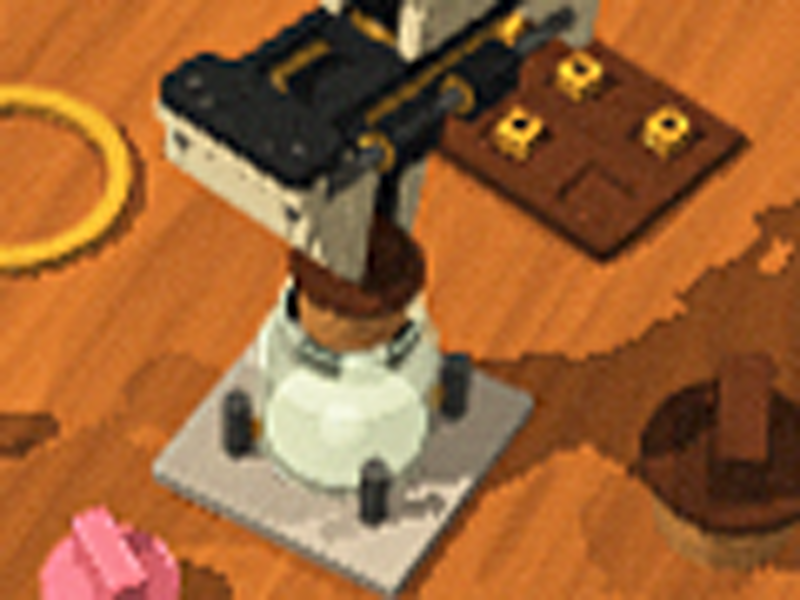

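The bung is about 14 mm up and the jar is still fully down. I'll draw it out and put it in the pale tray.

```bash
python3 - <<'E'
from h import *
P=np.load('piv.npy'); o=[np.pi,0,2.885]
W=lambda:(round(robot.current_gripper_width()*93,1),round(robot.current_finger_force()),np.round(robot.current_contact_force(),1))
print(robot.move_linear(list(P+[0,0,38.5]),o,speed=6),W())
print(robot.move_linear(list(P+[0,0,55]),speed=25,f_stop=5),W())
robot.move_linear([P[0],P[1],210],speed=120);print(W())
robot.move_linear([640,250,150],o,speed=200);print(W())
print(robot.move_linear([640,250,60],speed=80,f_stop=4))
print(robot.move_linear([640,250,37],speed=20,f_stop=3),robot.current_tcp_pos(),W())
robot.move_gripper(.45)
robot.move_linear([640,250,200],speed=200);print(robot.current_t())
robot.move_ptp([400,130,260],o)
d=shot('top');s=shot('side')
A=cv2.resize(d['img'][140:250,215:435],(800,400),interpolation=cv2.INTER_CUBIC)
cv2.imwrite('pics/t4.png',A);cv2.imwrite('pics/t4f.png',d['img']);cv2.imwrite('pics/s4f.png',s['img'])
E
```

```text
False (16.0, 30, array([-1. ,  0.4, -0. ]))
False (15.5, 30, array([ 0.1,  0.2, -0.4]))
(15.9, 30, array([-0.8,  0.4, -0.4]))
(15.9, 30, array([-0.2,  0.6, -0.9]))
False
True [639.96076839 249.88675716  38.67199675] (15.4, 30, array([ 0.8, -0.2,  5.2]))
37.0917
```

View pics/t4.png

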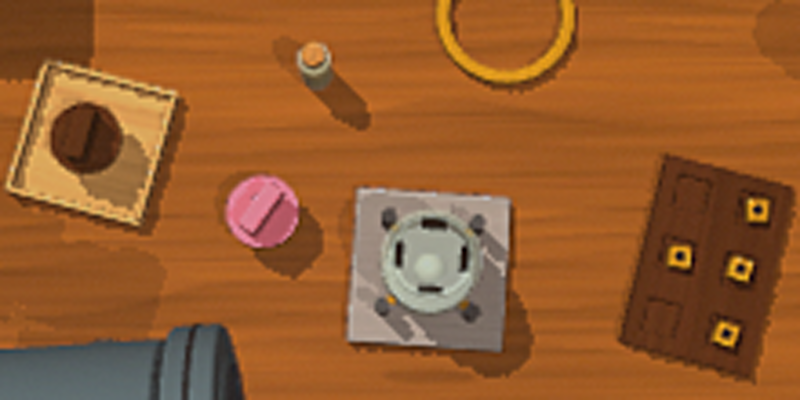

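The bung stands in the pale tray, the jar is open, and the four nuts are still in their pockets (crop (757,210), (740,268), (680,256), (726,333)). I'll start on the nuts.

```bash
cat > nuts.py <<'E'
from h import *
C=np.array([-1.2,2.2])            # top-camera correction, mm
TR=np.array([538.5,-227.9])+C; TY=-.265
JAR=np.array([537.5,-11.8]); YAW=np.pi+TY
def find(d=None):
    d=d or robot.get_image('top')
    hsv=cv2.cvtColor(d['img'],cv2.COLOR_BGR2HSV)
    m=cv2.inRange(hsv,(18,120,120),(32,255,255))
    m=cv2.morphologyEx(m,cv2.MORPH_CLOSE,np.ones((3,3)))
    out=[]
    for c in cv2.findContours(m,cv2.RETR_EXTERNAL,cv2.CHAIN_APPROX_NONE)[0]:
        (u,v),wh,a=cv2.minAreaRect(c)
        if cv2.contourArea(c)<15: continue
        p=onz(d,u,v,16)[:2]+C
        if not(400<p[0]<700 and -370<p[1]<-85): continue
        k=np.array([[np.cos(TY),np.sin(TY)],[-np.sin(TY),np.cos(TY)]])@(p-TR)
        intray=abs(k[0])<80 and abs(k[1])<55
        if not intray: p=onz(d,u,v,9)[:2]+C
        out.append(dict(p=p.round(1),k=k.round(1),tray=intray,area=cv2.contourArea(c),px=(round(u,1),round(v,1)),rect=a))
    return out
W=lambda:round(robot.current_gripper_width()*93,1)
def pick(p,z,yaw=YAW):
    o=[np.pi,0,yaw]; p=list(p)
    robot.move_ptp(p+[70],o); robot.move_gripper(.34)
    hit=robot.move_linear(p+[z],speed=60,f_stop=6)
    robot.move_gripper(0); w=W()
    robot.move_linear(p+[150],speed=150)
    print('pick',p,hit,'w',w,W()); return W()>10
def drop(yaw=YAW):
    o=[np.pi,0,yaw]; j=list(JAR)
    robot.move_linear(j+[150],o,speed=250)
    if W()<10: print('lost');return False
    robot.move_linear(j+[100],speed=100); ok=W()>10
    robot.move_gripper(.4); robot.move_linear(j+[160],speed=250)
    print('drop',ok,round(robot.current_t(),1)); return ok
E
python3 - <<'E'
from nuts import *
d=robot.get_image('top'); N=find(d)
for n in N: print(n)
u=215+430/3.636;v=140+260/3.636
print('mouth',onz(d,u,v,94)[:2]+C)
if len(N)==4:
    n=min(N,key=lambda n:-n['p'][1]*-1) 
    n=max(N,key=lambda n:n['p'][1])
    if pick(n['p'],11.5): drop()
    for n in find(): print(n)
    shot('top','t5.png')
E
```

```text
{'p': array([ 483.8, -234.9]), 'k': array([-49.2, -22.9]), 'tray': np.True_, 'area': 25.0, 'px': (414.0, 231.5), 'rect': 26.56505012512207}
{'p': array([ 533.9, -248.5]), 'k': array([  2.7, -22.9]), 'tray': np.True_, 'area': 25.0, 'px': (418.0, 213.5), 'rect': 90.0}
{'p': array([ 543.1, -201.4]), 'k': array([-0.8, 25. ]), 'tray': np.True_, 'area': 23.0, 'px': (401.0, 210.5), 'rect': 90.0}
{'p': array([ 580.4, -263.4]), 'k': array([ 51.4, -25.1]), 'tray': np.True_, 'area': 26.0, 'px': (422.5, 197.0), 'rect': 0.0}
mouth [533.58643443  -9.60915779]
pick [np.float64(543.1), np.float64(-201.4)] False w 15.4 15.5
drop True 45.4
{'p': array([ 483.8, -234.9]), 'k': array([-49.2, -22.9]), 'tray': np.True_, 'area': 25.0, 'px': (414.0, 231.5), 'rect': 26.56505012512207}
{'p': array([ 533.9, -248.5]), 'k': array([  2.7, -22.9]), 'tray': np.True_, 'area': 24.0, 'px': (418.0, 213.5), 'rect': 90.0}
{'p': array([ 580.4, -263.4]), 'k': array([ 51.4, -25.1]), 'tray': np.True_, 'area': 26.0, 'px': (422.5, 197.0), 'rect': 0.0}
```

```bash
sed -i 's/537.5,-11.8/536.5,-11.3/' nuts.py; python3 - <<'E'
from nuts import *
for i in range(3):
    N=find()
    if not N or not all(n['tray'] for n in N): print(N);break
    n=N[0]; print(len(N),n['k'])
    if not(pick(n['p'],11.5) and drop()): break
robot.move_ptp([400,130,260],[np.pi,0,YAW])
print(find())
d=shot('top','t6.png');s=shot('side','s6.png')
a=cv2.resize(d['img'][150:260,300:450],(545,400),interpolation=cv2.INTER_CUBIC)
b=cv2.resize(s['img'][170:230,295:350],(250,272),interpolation=cv2.INTER_CUBIC);b=cv2.copyMakeBorder(b,0,128,0,0,0)
cv2.imwrite('pics/c6.png',np.hstack([a,b]))
E
```

```text
3 [-49.2 -22.9]
pick [np.float64(483.8), np.float64(-234.9)] False w 15.6 15.6
drop True 52.2
2 [  2.7 -22.9]
pick [np.float64(533.9), np.float64(-248.5)] False w 15.5 15.5
drop True 59.0
1 [ 51.4 -25.1]
pick [np.float64(580.4), np.float64(-263.4)] False w 15.4 15.6
drop True 65.9
[]
```

View pics/c6.png

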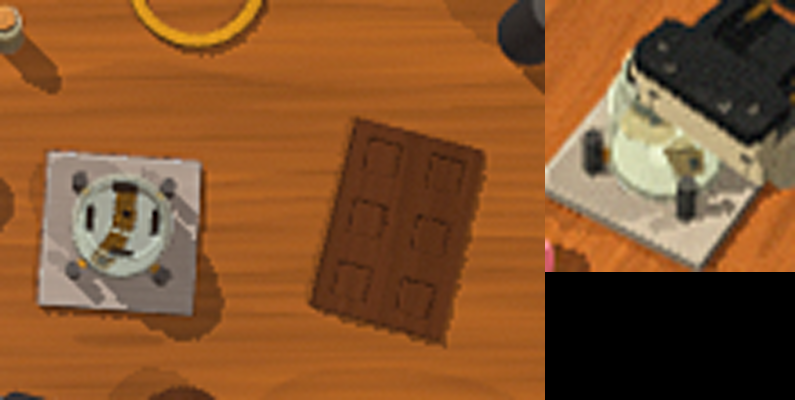

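The pocket tray is empty, nothing lies about, and brass shows inside the jar in both views. Next I'll measure the tag.

```bash
python3 - <<'E'
from nuts import *
robot.move_ptp([600,0,300],[np.pi,0,YAW])
t=shot('top','t7.png');s=shot('side','s7.png')
for n,d,ro in(('T',t,(220,225,265,262)),('S',s,(285,250,335,305))):
    hsv=cv2.cvtColor(d['img'],cv2.COLOR_BGR2HSV)
    m=cv2.inRange(hsv,(0,220,90),(5,255,255))|cv2.inRange(hsv,(45,60,50),(90,255,255))
    k=np.zeros_like(m);k[ro[1]:ro[3],ro[0]:ro[2]]=255;m&=k
    ys,xs=np.nonzero(m);r=cv2.minAreaRect(np.c_[xs,ys].astype(np.float32));print(n,len(xs),r,xs.min(),xs.max(),ys.min(),ys.max())
    if n=='T':
        b=cv2.boxPoints(r); i=np.argsort(b[:,0]); L=b[i[:2]].mean(0);Rr=b[i[2:]].mean(0)
        a=onz(d,*L,93)[:2]+C;c=onz(d,*Rr,93)[:2]+C;print(a,c,(a+c)/2,np.linalg.norm(a-c),np.arctan2(*(a-c)[::-1])-np.pi/2)
a=cv2.resize(t['img'][170:230,300:370],(467,400),interpolation=cv2.INTER_CUBIC)
b=cv2.resize(s['img'][170:230,295:345],(333,400),interpolation=cv2.INTER_CUBIC)
cv2.imwrite('pics/c7.png',np.hstack([a,b]))
E
```

```text
T 47 ((236.4482879638672, 242.8793182373047), (20.963762283325195, 3.464599370956421), 3.3664605617523193) 226 247 241 245
[458.1029891  267.94052379] [454.16568801 213.97330478] [456.13433855 240.95691428] 54.1106557655457 -0.07282823936132066
S 177 ((306.50006103515625, 273.5), (8.161983489990234, 30.84593963623047), 32.00538635253906) 299 314 260 287
```

View pics/c7.png

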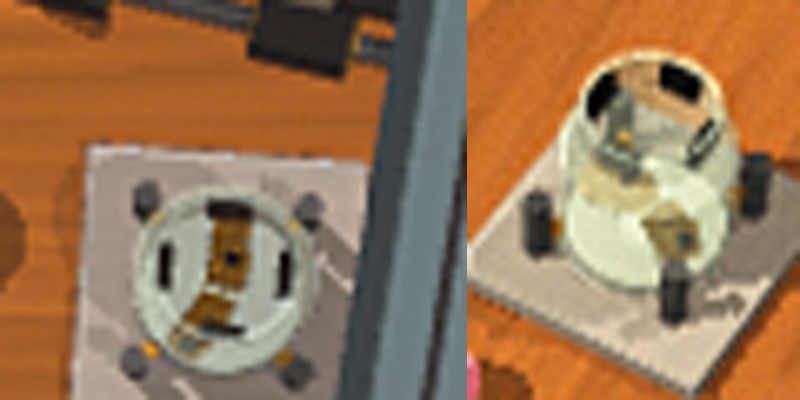

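The nuts lie in the jar. The tag centre is about (456,238) with yaw about -0.06, so I'll grip it across its thickness and turn joint 6.

```bash
python3 - <<'E'
from nuts import *
p=[455.5,238];o=[np.pi,0,1.51]
robot.move_ptp(p+[160],o);robot.move_gripper(.4)
print(robot.current_qpos())
print(robot.move_linear(p+[68],speed=80,f_stop=6))
F=lambda:np.round(robot.current_contact_force(),1)
print(F());robot.move_gripper(0);print(W(),F(),robot.current_tcp_pos())
q0=np.array(robot.current_qpos());s=-1 if q0[5]>0 else 1
q0=np.array(robot.inverse_kinematics(p+[68],o))
for i in range(1,13):
    q=q0.copy();q[5]+=s*np.pi*i/12;robot.move_j(list(q));f=F();print(i,f,W())
    if np.linalg.norm(f)>35: break
print(robot.current_qpos()[5]-q0[5],robot.current_t())
E
```

```text
[ 2.63426357e-01  2.42796429e-01  1.70664546e+00 -5.57097752e-05
  1.19164967e+00  3.24686745e-01]
False
[ 0.3 -0.6 -0.4]
10.0 [ 1.7 -1.1 -0.1] [456.02596275 237.95372909  68.19065555]
1 [ 1.1 -1.4  2. ] 10.1
2 [-1.6 -3.1  3.6] 9.7
3 [-1.4 -3.7  6. ] 10.0
4 [-1.2 -4.1  6.3] 9.7
5 [-2.2 -5.5  7.5] 10.0
6 [-2.2 -6.5  8.3] 10.0
7 [-2.3 -8.6  7.6] 9.5
8 [-2.3 -9.4  7.7] 10.0
9 [ -1.7 -10.8   7.6] 9.8
10 [ -0.9 -11.4   7.3] 9.7
11 [ -0.2 -12.    6.7] 9.8
12 [  0.7 -11.7   4.9] 10.0
-3.1352811073126343 75.9417
```

```bash
python3 - <<'E'
from nuts import *
robot.move_gripper(.4)
p=list(robot.current_tcp_pos())
robot.move_linear([p[0],p[1],170],speed=120)
robot.move_ptp([420,0,300],[np.pi,0,YAW])
t=shot('top','t8.png');s=shot('side','s8.png');print(find(t))
a=cv2.resize(t['img'][140:290,160:360],(400,300),interpolation=cv2.INTER_CUBIC)
b=cv2.resize(s['img'][130:310,205:405],(400,360),interpolation=cv2.INTER_CUBIC)
z=cv2.resize(t['img'][225:265,215:270],(400,291),interpolation=cv2.INTER_CUBIC)
c=np.zeros((600,800,3),np.uint8);c[:300,:400]=a;c[:360,400:]=b;c[305:596,:400]=z
cv2.imwrite('pics/c8.png',c)
E
```

```text
[]
```

View pics/c8.png

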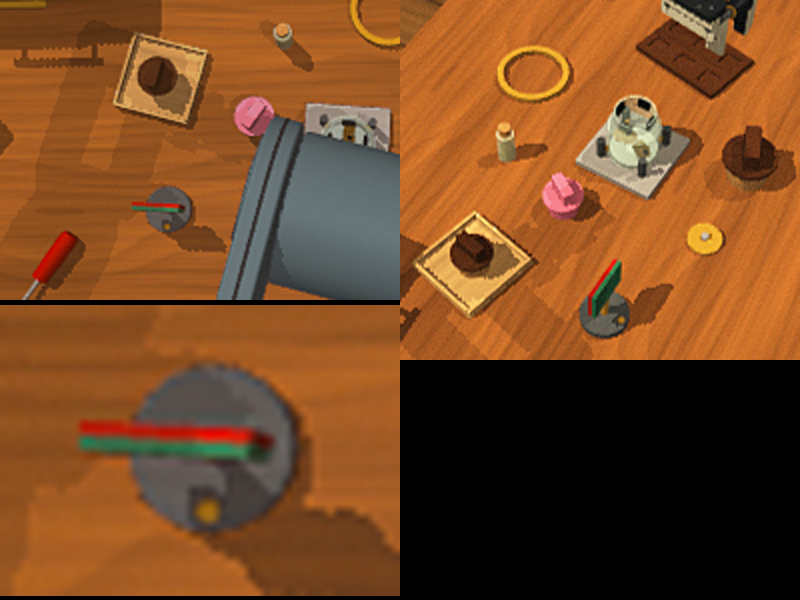

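The green face now looks over the stud (stud at zoom (207,510)), the bung stands in the pale tray, the jar is open and down, and the bystanders are where they were. I'll hand it in.

```bash
python3 -c "
from bench import robot
print(robot.hand_in(),robot.current_t())"
```

```text
the job is handed in; nothing more can be done
the job is handed in; nothing more can be done
```

The job is handed in: the bung was rocked out and stands in the pale tray, all four nuts present are in the open jar, the tag shows green over the stud, and the last pictures show the other things undisturbed; no verdict was returned.

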